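# Key the turntable plate onto its drive pin

## Task

The plate of the cake turntable sits raised and out of register on its stand. With a fingertip, turn it by its studs until the notch in its rim is over the drive pin, then press the plate down fully home so that the pin fills the notch. Lift nothing, leave the jar, nozzle, carton and spatula where they are, and finish with the robot clear of everything.

Things in the scene. Friction and masses are not known exactly. Their poses are not given: they have to be found in the camera images.
- stand: Turntable stand, fixed to the counter: a white drum 140 mm across and 36 mm high on a grey foot 156 mm across, origin on the plate's turning axis at counter height, z up. An orange arm reaches out along its +x to 126 mm from the axis, beyond the plate's rim, and so shows from above where the pin is. The stand may face any way round.
- pin (a point): Round tip of the upright steel drive pin (10 mm thick) on the orange arm, 86 mm from the turning axis, 56 mm above the counter. While the plate is raised, the pin is hidden beneath it, unless the notch is over it; the orange end of the arm stays visible.
- notch (a point): Middle of the notch in the plate's rim, level with the plate's top face, 86 mm from the turning axis. The notch is 18 mm wide, open at the rim, runs inward to 77 mm from the axis and through the plate; a black line on the plate points to it. The point's x axis points outward from the turning axis.
- hub (a point): Middle of the flat top of the blue hub cap (52 mm across, 4 mm proud of the plate) on the turning axis: a good place to press. The plate is a white plastic disc 195 mm across and 8 mm thick; its top face lies 4 mm below this point, 66 mm above the counter when raised and 56 mm when home.
- stud0 (a point): Middle of the top of a blue upright stud on the plate, 20 mm across, standing 16 mm above the plate's top face, 70 mm from the turning axis, 45 deg anticlockwise (from above) of the notch. Push its side to turn the plate.
- stud1 (a point): Same as stud0, 135 deg anticlockwise of the notch.
- stud2 (a point): Same as stud0, 225 deg anticlockwise of the notch.
- stud3 (a point): Same as stud0, 315 deg anticlockwise of the notch.
- plate (a joint): Turn of the plate in rad, anticlockwise seen from above as positive, no stops: 0 (or any whole turn) means the notch is exactly over the pin. It stays where it is left; about 0.06 N m turns it (about 1 N at a stud).
- plate_drop (a joint): How far the plate has gone down on its spindle, in m: 0 at the start (raised), 0.010 fully home, negative if lifted. A rubber ring holds it at any height; about 6 N presses it down. With the notch not over the pin (more than about 4 mm to one side) the pin stops it at 0.002 to 0.004.
- jar: Bystander: amber jar with a red cap, 52 mm across, 85 mm tall, origin under its centre.
- nozzle: Bystander: steel piping nozzle, a cone 38 mm across and 50 mm tall, origin under its centre.
- carton: Bystander: small white carton with a blue band, 60 mm cube, origin under its centre.
- spatula: Bystander: spatula lying flat on the counter along its own x, 280 mm long, blade 65 mm wide, handle to -x, at most 20 mm high, origin under its middle.
Mind the look-alikes: they are no part of the job. Of the things like the stand, leave any that is turquoise or yellow; of the rest the smaller one is meant.

How it is judged:
By the outcome, as a careful person would: the job done as asked, in the order asked, and still so for the second after the job is handed in, with the robot touching nothing.
It also fails if it takes over 61 s, if anything falls off the work surface, if the arm or the gripper's body presses on something with over 40 N, if the wrist force passes 120 N, or if a joint passes its speed limit or range.

## Robot

A 6-joint arm with a two-finger parallel gripper is mounted at the origin on the work surface. World frame = base frame: x ahead of the robot, y to its left, z up, the work surface at z = 0. Lengths are in m, angles in rad, forces in N, time in s.
With the tool pointing down it reaches from about 0.375 to 0.925 m from the base axis. Payload 5.7 kg.
Tool frame: the origin (TCP) lies at the very end of the fingers, on their centre line; the grasp point (between the pads) lies 19 mm behind it; z points along the fingers, y is the line along which they close (so a half turn about z gives the same grasp; the last joint's range is limited). The gripper opens to 85 mm and grips with 20 to 120 N. Pads are 22 mm wide; open, the fingers measure 114 mm over their backs; the gripper's body (76 mm by 85 mm) begins 54 mm behind the grasp point. The pads swing forward as they close: fully open they stand 13 mm farther back than shut.
Start: joints at [-1.437, 0.359, 1.51, -0, 1.272, -0.115], TCP at [0.148, -0.581, 0.231] pointing down, gripper open.
Joint ranges: [-2.97, 2.97], [-1.01, 2.36], [0.21, 2.38], [-0.96, 4.11], [0.2, 2.71], [-2.98, 2.98]. Speed limits (rad/s): [2.39, 2.39, 3.14, 3.14, 3.14, 3.14].

## Interface

Orientations are given as a 3x3 rotation matrix whose columns are the frame's x, y, z axes.
In Python, from plant import env gives the robot as it stands.
- The arm moves only by the tool arm_command, never from a script. Its argument "plan" is a list of rows, each an object with "linear": the shift along the world's x, y, z in m, a list of three; "rotation": the turn, a rotation vector about the world's x, y, z in degrees, a list of three; "jaw": the closure, from 0 (fully open) to 1 (shut). A call has 1 to 20 rows; each row is the pose to reach, as a shift and turn from the pose commanded when the call began; what a row does not reach only later rows make up. A row lasts 1/8 s, in which the tool goes at most 62.5 mm and 10.7 degrees, less where a joint would pass 70% of its speed; a pose out of reach is approached as far as the arm can. A call with a gripper value outside its range is refused whole. The fingers move at their own pace and stop on an object; "grip_force" is the grip in N (left out, the last holds). Time passes only in rows, so rows that repeat a pose let the fingers close. It gives the time, the measured TCP pose, the force, the opening and the grip force at its end, in the units of the state.
- env.read_state(): the state, without advancing time (a new reading comes with each control period).
- env.get_image(name): name is "scene" or "top" or "wrist"; returns a dict with "img" (420x560x3 uint8, red, green, blue), "camera_matrix" (3x3 intrinsics, pixels), "dist_coeffs" ([k1, k2, p1, p2, k3] as OpenCV has them; the pictures are not rectified), "extrinsics" (4x4, takes a point from world to camera coordinates). Camera axes: x right, y down, z forward; pixel columns grow to the right and rows downward; lengths in m; the calibration is good to about 2 mm. A picture is of the moment at which its call begins. There is no depth.
- env.finish_job(): hands the job in; it is judged then, once.
The state is a dict: "clock": time; "qpos": joint angles; "joint_velocities": joint speeds; "effort": joint torques, N m; "tcp_pos": TCP position; "eef_rot": TCP orientation; "contact_force": force on the tool from outside, world axes, zero at the start; "ft_torque": the same for the moment, N m; "finger_gap": finger opening in m; "grasp_force": force on a finger pad.
Only numpy, scipy, OpenCV 4.12 (cv2) and the standard library are available. Lean on these libraries where they do the work, as an engineer would, in place of code of your own. Each camera call takes 0.05 s, during which the arm holds its last target. There are 200 camera calls.

## Working session

There is one attempt and no reset: what is moved stays moved. The work goes in short steps, Python scripts to look and compute and a tool call to move; the robot and the scene stay as the last step left them, time stands still between calls to the robot, and variables do not carry over. Pictures are saved under pics/ and viewed, at most 10 in all, crops included, and the job is handed in when it is done.

Besides the shell and the picture viewer there is one more tool, called as a command line: name --argument value ..., lists and objects as JSON in quotes. arm_command: Moves the arm, as the interface text tells. Its arguments: {"type":"object","properties":{"plan":{"type":"array"},"grip_force":{"type":"number"}},"required":["plan"]}

```bash
mkdir -p pics
python3 - <<'E'
from plant import env
import cv2
for n in ("top","scene"):
    d=env.get_image(n); cv2.imwrite(f"pics/{n}0.png",d["img"][:,:,::-1])
    print(n,d["camera_matrix"].tolist(),d["dist_coeffs"],d["extrinsics"].round(4).tolist())
print(env.read_state())
E
```

```text
top [[489.8654868665063, 0.0, 289.16253245509324], [0.0, 489.8654868665063, 215.70352264446103], [0.0, 0.0, 1.0]] [0.05443502 0.         0.         0.         0.        ] [[0.0287, -0.9995, -0.0163, -0.0247], [-0.9963, -0.0273, -0.0811, 0.5033], [0.0807, 0.0186, -0.9966, 1.4975], [0.0, 0.0, 0.0, 1.0]]
scene [[503.5051436431216, 0.0, 272.1414434025374], [0.0, 503.5051436431216, 208.72323141729547], [0.0, 0.0, 1.0]] [-0.16078505  0.          0.          0.          0.        ] [[0.8119, 0.5836, 0.0169, -0.3949], [0.3855, -0.5141, -0.7662, -0.134], [-0.4384, 0.6286, -0.6424, 1.6199], [0.0, 0.0, 0.0, 1.0]]
{'clock': 0.1, 'qpos': array([-1.43714352e+00,  3.59436384e-01,  1.51132821e+00,  2.59490446e-05,
        1.27250959e+00, -1.15132842e-01]), 'joint_velocities': array([ 0.00133244, -0.00162624, -0.00204266,  0.00195027,  0.00139516,
       -0.00018866]), 'effort': array([-1.25874925e-03, -5.28653383e+01, -2.79349047e+01, -1.73858339e-04,
        5.09887803e-03,  7.20895343e-06]), 'tcp_pos': array([ 0.14763617, -0.58091717,  0.2305341 ]), 'eef_rot': array([[ 9.69214046e-01,  2.46219602e-01, -1.99489756e-04],
       [ 2.46219586e-01, -9.69212632e-01,  1.66983152e-03],
       [ 2.17797261e-04, -1.66754245e-03, -9.99998586e-01]]), 'contact_force': array([-0.55547759, -0.53958849, -0.78988683]), 'ft_torque': array([-0.02071906, -0.00050596,  0.04235104]), 'grasp_force': 0.0, 'finger_gap': 0.0855062208543472}
```

View pics/top0.png

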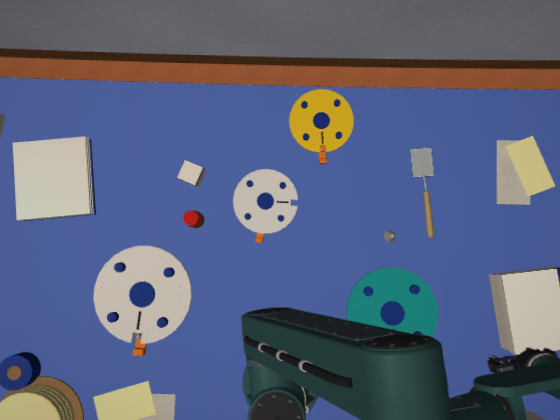

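View pics/scene0.png

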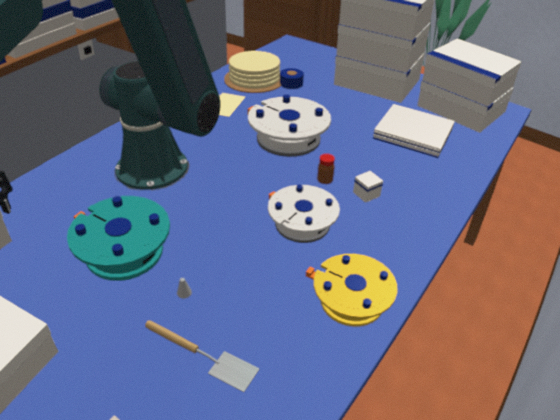

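Top view: the white smaller stand has its hub at about (265,201), its notch at (295,203) and its orange arm end at (259,239). The large white, yellow and turquoise ones are look-alikes.

```bash
cat > h.py <<'E'
from plant import env
import cv2, numpy as np
def world(d,px,z):
    """pixels (n,2) -> world points on plane height(s) z"""
    px=np.array(px,float).reshape(-1,1,2)
    n=cv2.undistortPoints(px,d["camera_matrix"],np.array(d["dist_coeffs"]))[:,0]
    E=d["extrinsics"];R=E[:3,:3];c=-R.T@E[:3,3]
    r=np.c_[n,np.ones(len(n))]@R
    return c+r*((np.broadcast_to(z,len(n))-c[2])/r[:,2])[:,None]
def blobs(d,lo,hi,amin,box=None):
    h=cv2.cvtColor(d["img"],cv2.COLOR_RGB2HSV); m=cv2.inRange(h,lo,hi)
    if box: 
        k=np.zeros_like(m); x0,y0,x1,y1=box; k[y0:y1,x0:x1]=1; m*=k
    n,_,s,c=cv2.connectedComponentsWithStats(m)
    return [(c[i].round(1).tolist(),int(s[i,4])) for i in range(1,n) if s[i,4]>=amin]
E
python3 - <<'E'
from h import *
d=env.get_image("top")
b=blobs(d,(100,80,20),(130,255,130),15,(228,165,303,245)); o=blobs(d,(5,150,120),(18,255,255),8,(228,165,303,255))
print(b,o)
print(world(d,[(265,201),(294.5,202.5)],[.070,.066]).round(4))
for c,a in b: print(c,a,world(d,[c],.08).round(4))
for c,a in o: print(c,a,world(d,[c],.04).round(4))
cv2.imwrite("pics/crop1.png",cv2.resize(d["img"][160:250,225:315,::-1],(600,600),interpolation=cv2.INTER_CUBIC))
print(world(d,[(193,218),(190,172),(390,236)],[.085,.06,.04]).round(3))
E
```

```text
[([249.3, 183.3], 28), ([282.2, 184.9], 27), ([264.9, 200.7], 206), ([247.3, 216.1], 25), ([280.4, 217.7], 26)] [([259.0, 237.5], 56)]
[[ 0.5421  0.0623  0.07  ]
 [ 0.5404 -0.0264  0.066 ]]
[249.3, 183.3] 28 [[0.593  0.1104 0.08  ]]
[282.2, 184.9] 27 [[0.5908 0.0117 0.08  ]]
[264.9, 200.7] 206 [[0.5419 0.062  0.08  ]]
[247.3, 216.1] 25 [[0.4943 0.1129 0.08  ]]
[280.4, 217.7] 26 [[0.4922 0.0142 0.08  ]]
[259.0, 237.5] 56 [[0.433 0.079 0.04 ]]
[[ 0.484  0.273  0.085]
 [ 0.626  0.294  0.06 ]
 [ 0.449 -0.318  0.04 ]]
```

View pics/crop1.png

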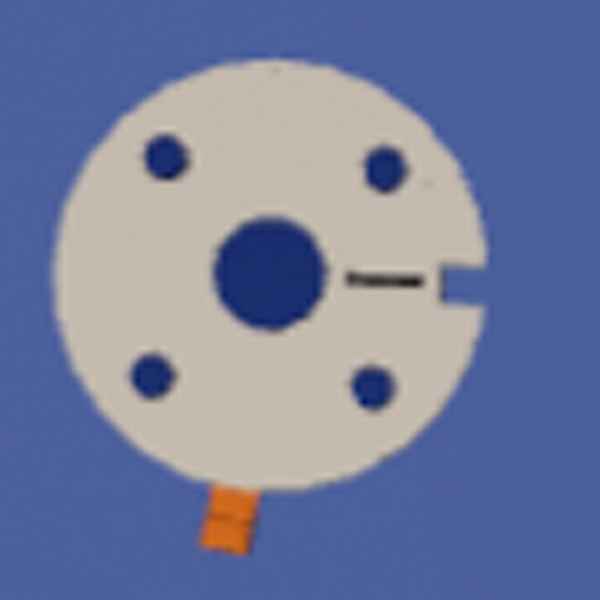

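arm_command --plan '[{"linear": [0.015, 0.02, 0], "rotation": [0, 0, 2], "jaw": 1}, {"linear": [0.045, 0.06, 0], "rotation": [0, 0, 6], "jaw": 1}, {"linear": [0.08, 0.108, -0.01], "rotation": [0, 0, 10], "jaw": 1}, {"linear": [0.115, 0.155, -0.015], "rotation": [0, 0, 14], "jaw": 1}, {"linear": [0.15, 0.202, -0.02], "rotation": [0, 0, 18], "jaw": 1}, {"linear": [0.185, 0.249, -0.025], "rotation": [0, 0, 22], "jaw": 1}, {"linear": [0.22, 0.296, -0.03], "rotation": [0, 0, 26], "jaw": 1}, {"linear": [0.255, 0.343, -0.035], "rotation": [0, 0, 30], "jaw": 1}, {"linear": [0.29, 0.39, -0.04], "rotation": [0, 0, 34], "jaw": 1}, {"linear": [0.325, 0.437, -0.045], "rotation": [0, 0, 38], "jaw": 1}, {"linear": [0.36, 0.484, -0.05], "rotation": [0, 0, 43], "jaw": 1}, {"linear": [0.395, 0.531, -0.055], "rotation": [0, 0, 48], "jaw": 1}, {"linear": [0.425, 0.572, -0.06], "rotation": [0, 0, 52], "jaw": 1}, {"linear": [0.45, 0.605, -0.065], "rotation": [0, 0, 55], "jaw": 1}, {"linear": [0.46, 0.619, -0.07], "rotation": [0, 0, 55.7], "jaw": 1}, {"linear": [0.46, 0.619, -0.07], "rotation": [0, 0, 55.7], "jaw": 1}, {"linear": [0.46, 0.619, -0.07], "rotation": [0, 0, 55.7], "jaw": 1}]'

```text
clock: 2.28
tcp_pos: [0.6065, 0.0367, 0.1612]
eef_rot: [[0.344, 0.939, -0.001], [0.939, -0.344, -0.0], [-0.001, -0.001, -1.0]]
contact_force: [-0.2, -0.1, 0.7]
finger_gap: 0.0002
grasp_force: 0.0
```

Run:
```python
from h import *
s=env.read_state(); print(s["clock"],s["tcp_pos"],s["eef_rot"].round(3),s["finger_gap"],s["qpos"].round(2))
d=env.get_image("wrist"); t=env.get_image("top")
cv2.imwrite("pics/w1.png",np.vstack([d["img"],t["img"]])[::,:,::-1][:, :] if 0 else cv2.resize(np.hstack([d["img"],t["img"]]),(800,300))[:,:,::-1])
```

```text
2.275 [0.60645824 0.03665722 0.16121651] [[ 0.344  0.939 -0.001]
 [ 0.939 -0.344 -0.   ]
 [-0.001 -0.001 -1.   ]] 0.00024896844530206857 [-0.05  0.44  1.57 -0.    1.13  0.3 ]
```

View pics/w1.png

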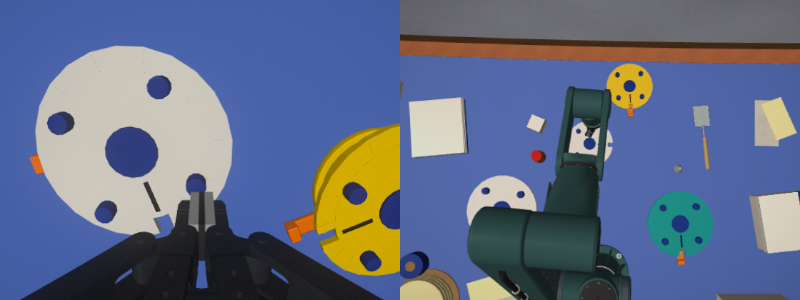

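The wrist view shows the plate with its hub at about (184,213) full-size pixels, the orange arm at (52,230) and the notch beside the fingers. It can be used to measure the turn.

```bash
cat >> h.py <<'E'
def measure():
    d=env.get_image("wrist")
    for lab,lo,hi,a,z in (("blue",(112,110,20),(130,255,150),150,.082),("or",(5,150,100),(18,255,255),60,.05)):
        for c,n in blobs(d,lo,hi,a):
            zz=.070 if (lab=="blue" and n>2500) else z
            w=world(d,[c],zz)[0]; r=w[:2]-C
            print(lab,c,n,w.round(4),"r %.4f ang %.1f"%(np.hypot(*r),np.degrees(np.arctan2(r[1],r[0]))))
    return d
C=np.array([.5422,.0622])
E
python3 - <<'E'
from h import *
measure()
E
```

```text
blue [220.4, 121.5] 786 [0.5947 0.1118 0.082 ] r 0.0722 ang 43.4
blue [79.4, 172.8] 646 [0.4966 0.115  0.082 ] r 0.0698 ang 130.8
blue [182.9, 212.4] 3984 [0.5442 0.0645 0.07  ] r 0.0031 ang 49.6
blue [272.5, 257.3] 552 [0.5924 0.0169 0.082 ] r 0.0676 ang -42.0
blue [497.6, 270.1] 623 [ 0.7385 -0.0486  0.082 ] r 0.2254 ang -29.5
blue [547.4, 294.7] 1214 [ 0.7734 -0.0845  0.082 ] r 0.2738 ang -32.4
blue [144.5, 297.7] 538 [0.4945 0.0182 0.082 ] r 0.0649 ang -137.3
blue [518.0, 364.4] 567 [ 0.7442 -0.1431  0.082 ] r 0.2880 ang -45.5
or [50.7, 229.8] 307 [0.4308 0.0836 0.05  ] r 0.1135 ang 169.1
or [418.9, 317.0] 1041 [ 0.6818 -0.0923  0.05  ] r 0.2082 ang -47.9
```

arm_command --plan '[{"linear": [0.001, 0.001, -0.03], "rotation": [0, 0, 0], "jaw": 1}, {"linear": [0.001, 0.001, -0.065], "rotation": [0, 0, 0], "jaw": 1}, {"linear": [0.001, 0.001, -0.08], "rotation": [0, 0, 0], "jaw": 1}, {"linear": [0.001, 0.001, -0.086], "rotation": [0, 0, 0], "jaw": 1}, {"linear": [0.001, 0.001, -0.086], "rotation": [0, 0, 0], "jaw": 1}, {"linear": [0.001, 0.001, -0.086], "rotation": [0, 0, 0], "jaw": 1}]'

```text
clock: 3.18
tcp_pos: [0.6096, 0.0384, 0.0764]
eef_rot: [[0.343, 0.939, 0.002], [0.939, -0.343, -0.0], [0.001, 0.002, -1.0]]
contact_force: [0.2, -0.4, 0.5]
finger_gap: -0.0
grasp_force: 0.0
```

Run:
```python
import numpy as np
c=np.array([.543,.0633]);p=lambda f:c+.07*np.array([np.cos(np.radians(f)),np.sin(np.radians(f))])
for f in range(-20,-126,-5): print(f+20,(p(f)-p(-20)).round(4))
```

```text
0 [0. 0.]
-5 [-0.0023 -0.0056]
-10 [-0.0052 -0.0111]
-15 [-0.0084 -0.0162]
-20 [-0.0122 -0.0211]
-25 [-0.0163 -0.0256]
-30 [-0.0208 -0.0297]
-35 [-0.0256 -0.0334]
-40 [-0.0308 -0.0367]
-45 [-0.0362 -0.0395]
-50 [-0.0418 -0.0418]
-55 [-0.0477 -0.0437]
-60 [-0.0536 -0.045 ]
-65 [-0.0597 -0.0458]
-70 [-0.0658 -0.0461]
-75 [-0.0719 -0.0458]
-80 [-0.0779 -0.045 ]
-85 [-0.0839 -0.0437]
-90 [-0.0897 -0.0418]
-95 [-0.0954 -0.0395]
-100 [-0.1008 -0.0367]
-105 [-0.1059 -0.0334]
```

arm_command --plan '[{"linear": [-0.0023, -0.0056, -0.002], "rotation": [0, 0, -5], "jaw": 1}, {"linear": [-0.0052, -0.0111, -0.002], "rotation": [0, 0, -10], "jaw": 1}, {"linear": [-0.0084, -0.0162, -0.002], "rotation": [0, 0, -15], "jaw": 1}, {"linear": [-0.0122, -0.0211, -0.002], "rotation": [0, 0, -20], "jaw": 1}, {"linear": [-0.0163, -0.0256, -0.002], "rotation": [0, 0, -25], "jaw": 1}, {"linear": [-0.0208, -0.0297, -0.002], "rotation": [0, 0, -30], "jaw": 1}, {"linear": [-0.0256, -0.0334, -0.002], "rotation": [0, 0, -35], "jaw": 1}, {"linear": [-0.0308, -0.0367, -0.002], "rotation": [0, 0, -40], "jaw": 1}, {"linear": [-0.0362, -0.0395, -0.002], "rotation": [0, 0, -45], "jaw": 1}, {"linear": [-0.0418, -0.0418, -0.002], "rotation": [0, 0, -50], "jaw": 1}, {"linear": [-0.0477, -0.0437, -0.002], "rotation": [0, 0, -55], "jaw": 1}, {"linear": [-0.0536, -0.045, -0.002], "rotation": [0, 0, -60], "jaw": 1}, {"linear": [-0.0597, -0.0458, -0.002], "rotation": [0, 0, -65], "jaw": 1}, {"linear": [-0.0658, -0.0461, -0.002], "rotation": [0, 0, -70], "jaw": 1}, {"linear": [-0.0719, -0.0458, -0.002], "rotation": [0, 0, -75], "jaw": 1}, {"linear": [-0.0779, -0.045, -0.002], "rotation": [0, 0, -80], "jaw": 1}, {"linear": [-0.0839, -0.0437, -0.002], "rotation": [0, 0, -85], "jaw": 1}, {"linear": [-0.0897, -0.0418, -0.002], "rotation": [0, 0, -90], "jaw": 1}, {"linear": [-0.0897, -0.0418, -0.002], "rotation": [0, 0, -90], "jaw": 1}]'

```text
clock: 5.55
tcp_pos: [0.5195, -0.0033, 0.0741]
eef_rot: [[0.94, -0.342, 0.002], [-0.342, -0.94, -0.0], [0.002, -0.0, -1.0]]
contact_force: [-0.7, -0.3, -0.0]
finger_gap: 0.0
grasp_force: 0.0
```

Run:
```python
from h import *
d=measure()
cv2.imwrite("pics/w2.png",d["img"][:,:,::-1])
```

```text
blue [153.7, 137.5] 1827 [0.5988 0.0198 0.082 ] r 0.0708 ang -36.8
blue [134.1, 277.5] 7910 [0.5445 0.0619 0.07  ] r 0.0023 ang -7.7
blue [418.0, 354.6] 270 [ 0.4671 -0.0508  0.082 ] r 0.1356 ang -123.6
```

View pics/w2.png

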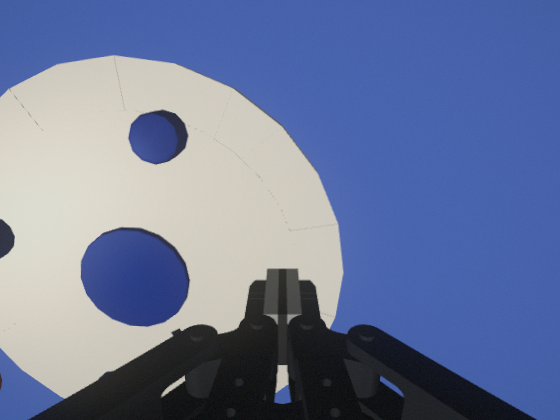

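The wrist view shows stud1's top at about (154,137), which is about −37.5°. The plate has turned about −81°, so roughly 17° remains. I'll push a further 14°, then back off, lift and look.

Run:
```python
import numpy as np
c=np.array([.543,.0633]);p=lambda f:c+.07*np.array([np.cos(np.radians(f)),np.sin(np.radians(f))])
for f in (-113,-116,-120,-122,-124,-114): print(f+110,(p(f)-p(-110)).round(4))
```

```text
-3 [-0.0034  0.0013]
-6 [-0.0067  0.0029]
-10 [-0.0111  0.0052]
-12 [-0.0132  0.0064]
-14 [-0.0152  0.0077]
-4 [-0.0045  0.0018]
```

arm_command --plan '[{"linear": [-0.0034, 0.0013, 0], "rotation": [0, 0, -3], "jaw": 1}, {"linear": [-0.0067, 0.0029, 0], "rotation": [0, 0, -6], "jaw": 1}, {"linear": [-0.0111, 0.0052, 0], "rotation": [0, 0, -10], "jaw": 1}, {"linear": [-0.0132, 0.0064, 0], "rotation": [0, 0, -12], "jaw": 1}, {"linear": [-0.0152, 0.0077, 0], "rotation": [0, 0, -14], "jaw": 1}, {"linear": [-0.0152, 0.0077, 0], "rotation": [0, 0, -14], "jaw": 1}, {"linear": [-0.0045, 0.0018, 0.0], "rotation": [0, 0, -8], "jaw": 1}, {"linear": [-0.0045, 0.0018, 0.04], "rotation": [0, 0, 0], "jaw": 1}, {"linear": [0.0, 0.005, 0.08], "rotation": [0, 0, 10], "jaw": 1}, {"linear": [0.01, 0.01, 0.11], "rotation": [0, 0, 20], "jaw": 1}, {"linear": [0.02, 0.015, 0.11], "rotation": [0, 0, 30], "jaw": 1}, {"linear": [0.03, 0.02, 0.11], "rotation": [0, 0, 40], "jaw": 1}, {"linear": [0.04, 0.03, 0.11], "rotation": [0, 0, 50], "jaw": 1}, {"linear": [0.05, 0.035, 0.11], "rotation": [0, 0, 60], "jaw": 1}, {"linear": [0.06, 0.04, 0.11], "rotation": [0, 0, 70], "jaw": 1}, {"linear": [0.07, 0.045, 0.11], "rotation": [0, 0, 80], "jaw": 1}, {"linear": [0.075, 0.05, 0.11], "rotation": [0, 0, 90], "jaw": 1}, {"linear": [0.075, 0.05, 0.11], "rotation": [0, 0, 90], "jaw": 1}, {"linear": [0.075, 0.05, 0.11], "rotation": [0, 0, 90], "jaw": 1}]'

```text
clock: 7.98
tcp_pos: [0.5934, 0.0466, 0.183]
eef_rot: [[0.346, 0.938, -0.001], [0.938, -0.346, -0.0], [-0.0, -0.001, -1.0]]
contact_force: [0.1, 0.3, 0.5]
finger_gap: 0.0
grasp_force: 0.0
```

Run:
```python
from h import *
d=measure()
cv2.imwrite("pics/w3.png",d["img"][:,:,::-1])
```

```text
blue [258.0, 130.7] 632 [0.5984 0.1075 0.082 ] r 0.0721 ang 38.9
blue [121.4, 165.6] 564 [0.5009 0.119  0.082 ] r 0.0702 ang 126.0
blue [212.2, 209.8] 3387 [0.5439 0.0644 0.07  ] r 0.0028 ang 52.4
blue [291.2, 257.3] 495 [0.5877 0.0129 0.082 ] r 0.0671 ang -47.3
blue [501.1, 262.5] 528 [ 0.7384 -0.0487  0.082 ] r 0.2254 ang -29.5
blue [547.8, 285.6] 1108 [ 0.7739 -0.0849  0.082 ] r 0.2745 ang -32.4
blue [168.4, 285.1] 481 [0.4906 0.023  0.082 ] r 0.0648 ang -142.8
blue [520.1, 351.5] 496 [ 0.7441 -0.1437  0.082 ] r 0.2884 ang -45.6
or [85.7, 226.0] 358 [0.4314 0.0837 0.05  ] r 0.1129 ang 169.0
or [105.8, 228.1] 90 [0.447 0.076 0.05 ] r 0.0962 ang 171.8
or [427.4, 307.7] 922 [ 0.6815 -0.0926  0.05  ] r 0.2083 ang -48.0
```

View pics/w3.png

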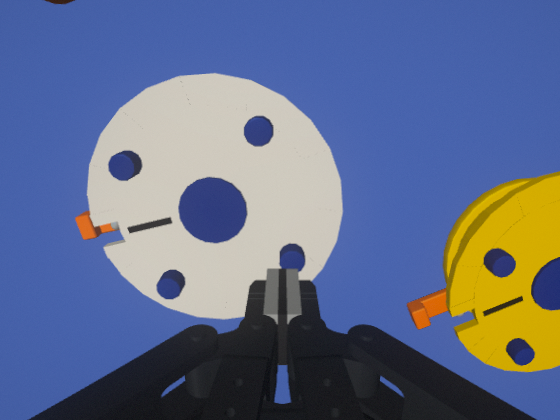

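The notch at (115,235) is nearly over the pin, whose grey tip shows at about (115,227). A few degrees remain, so I'll enlarge that spot.

Run:
```python
from h import *
d=env.get_image("wrist")
cv2.imwrite("pics/w3c.png",cv2.resize(d["img"][195:265,65:155,::-1],(792,616),interpolation=cv2.INTER_CUBIC)[:600])
c=np.array([.5437,.0642])
for z in (.036,.042,.05):
    w=world(d,[(85.7,226)],z)[0][:2]-c; print(z,np.degrees(np.arctan2(w[1],w[0])))
# predicted pin tip and notch pixel for given angles
for a,r,z in [(170.3,.086,.056),(173.7,.086,.066),(170.3,.126,.04)]:
    q=np.array([c[0]+r*np.cos(np.radians(a)),c[1]+r*np.sin(np.radians(a)),z]); E=d["extrinsics"]
    print(a,cv2.projectPoints(q[None],cv2.Rodrigues(E[:3,:3])[0],E[:3,3],d["camera_matrix"],np.array(d["dist_coeffs"]))[0].ravel().round(1))
```

```text
0.036 171.98126847475334
0.042 171.26351070542995
0.05 170.22878020614482
170.3 [113.2 223. ]
173.7 [110.  233.4]
170.3 [ 79.  224.4]
```

View pics/w3c.png

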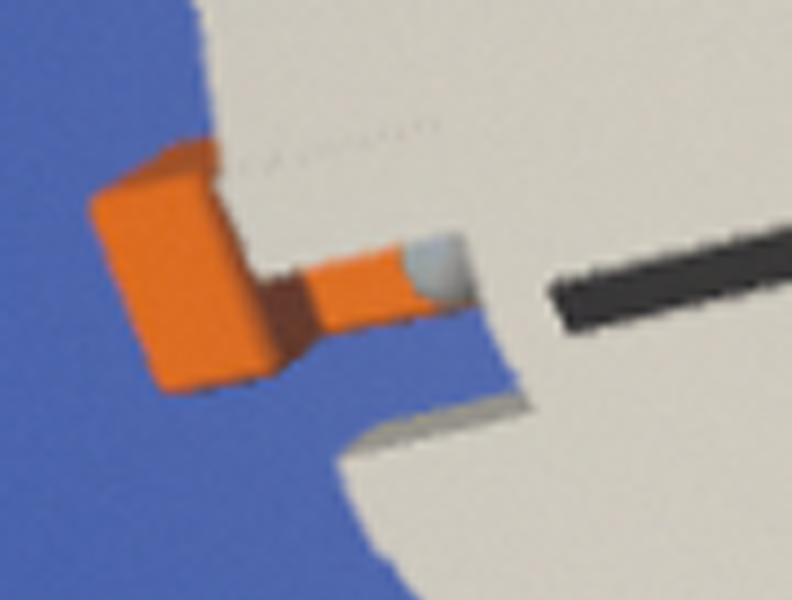

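arm_command --plan '[{"linear": [-0.008, -0.005, 0], "rotation": [0, 0, -10], "jaw": 1}, {"linear": [-0.016, -0.01, 0], "rotation": [0, 0, -20], "jaw": 1}, {"linear": [-0.025, -0.015, 0], "rotation": [0, 0, -30], "jaw": 1}, {"linear": [-0.033, -0.02, 0], "rotation": [0, 0, -40], "jaw": 1}, {"linear": [-0.042, -0.026, 0], "rotation": [0, 0, -50], "jaw": 1}, {"linear": [-0.05, -0.032, 0], "rotation": [0, 0, -60], "jaw": 1}, {"linear": [-0.058, -0.038, -0.01], "rotation": [0, 0, -70], "jaw": 1}, {"linear": [-0.067, -0.044, -0.02], "rotation": [0, 0, -80], "jaw": 1}, {"linear": [-0.0773, -0.0492, -0.04], "rotation": [0, 0, -90], "jaw": 1}, {"linear": [-0.0773, -0.0492, -0.07], "rotation": [0, 0, -92], "jaw": 1}, {"linear": [-0.0773, -0.0492, -0.095], "rotation": [0, 0, -92], "jaw": 1}, {"linear": [-0.0773, -0.0492, -0.1096], "rotation": [0, 0, -92], "jaw": 1}, {"linear": [-0.0773, -0.0492, -0.1096], "rotation": [0, 0, -92], "jaw": 1}, {"linear": [-0.084, -0.046, -0.1096], "rotation": [0, 0, -98], "jaw": 1}, {"linear": [-0.0902, -0.0423, -0.1096], "rotation": [0, 0, -104], "jaw": 1}, {"linear": [-0.092, -0.041, -0.1096], "rotation": [0, 0, -106], "jaw": 1}, {"linear": [-0.0936, -0.0399, -0.1096], "rotation": [0, 0, -107.4], "jaw": 1}, {"linear": [-0.0936, -0.0399, -0.1096], "rotation": [0, 0, -107.4], "jaw": 1}, {"linear": [-0.0936, -0.0399, -0.1096], "rotation": [0, 0, -107.4], "jaw": 1}]'

```text
clock: 10.45
tcp_pos: [0.5009, 0.0067, 0.0738]
eef_rot: [[0.794, -0.608, 0.001], [-0.608, -0.794, 0.0], [0.001, -0.001, -1.0]]
contact_force: [0.1, -0.7, 0.7]
finger_gap: -0.0003
grasp_force: 0.5
```

arm_command --plan '[{"linear": [0.0107, -0.0059, 0.0], "rotation": [0, 0, 6], "jaw": 1}, {"linear": [0.014, -0.008, 0.03], "rotation": [0, 0, 12], "jaw": 1}, {"linear": [0.016, -0.008, 0.07], "rotation": [0, 0, 20], "jaw": 1}, {"linear": [0.02, -0.005, 0.11], "rotation": [0, 0, 30], "jaw": 1}, {"linear": [0.03, 0.0, 0.11], "rotation": [0, 0, 40], "jaw": 1}, {"linear": [0.04, 0.005, 0.11], "rotation": [0, 0, 50], "jaw": 1}, {"linear": [0.05, 0.015, 0.11], "rotation": [0, 0, 60], "jaw": 1}, {"linear": [0.06, 0.02, 0.11], "rotation": [0, 0, 70], "jaw": 1}, {"linear": [0.07, 0.025, 0.11], "rotation": [0, 0, 80], "jaw": 1}, {"linear": [0.08, 0.03, 0.11], "rotation": [0, 0, 90], "jaw": 1}, {"linear": [0.085, 0.035, 0.11], "rotation": [0, 0, 100], "jaw": 1}, {"linear": [0.0936, 0.04, 0.11], "rotation": [0, 0, 107.4], "jaw": 1}, {"linear": [0.0936, 0.04, 0.11], "rotation": [0, 0, 107.4], "jaw": 1}, {"linear": [0.0936, 0.04, 0.11], "rotation": [0, 0, 107.4], "jaw": 1}]'

```text
clock: 12.2
tcp_pos: [0.5934, 0.0467, 0.1834]
eef_rot: [[0.345, 0.939, -0.001], [0.939, -0.345, 0.0], [-0.0, -0.001, -1.0]]
contact_force: [-0.9, 0.3, 0.7]
finger_gap: -0.0003
grasp_force: 0.0
```

Run:
```python
from h import *
d=measure()
cv2.imwrite("pics/w4c.png",cv2.resize(d["img"][195:265,65:155,::-1],(792,616),interpolation=cv2.INTER_CUBIC)[:600])
```

```text
blue [263.0, 133.8] 629 [0.6006 0.1045 0.082 ] r 0.0721 ang 35.9
blue [124.2, 161.1] 564 [0.504  0.1211 0.082 ] r 0.0702 ang 123.0
blue [212.4, 209.7] 3377 [0.5439 0.0644 0.07  ] r 0.0028 ang 52.5
blue [288.7, 259.3] 417 [0.5853 0.0119 0.082 ] r 0.0663 ang -49.4
blue [500.9, 262.5] 529 [ 0.7385 -0.0487  0.082 ] r 0.2254 ang -29.5
blue [547.7, 285.6] 1122 [ 0.7741 -0.085   0.082 ] r 0.2747 ang -32.4
blue [164.3, 282.9] 469 [0.4882 0.0257 0.082 ] r 0.0652 ang -146.0
blue [519.9, 351.4] 497 [ 0.7441 -0.1437  0.082 ] r 0.2884 ang -45.6
or [86.2, 225.6] 371 [0.4317 0.0838 0.05  ] r 0.1126 ang 169.0
or [105.3, 224.6] 178 [0.4479 0.0788 0.05  ] r 0.0958 ang 170.0
or [427.4, 307.6] 918 [ 0.6816 -0.0926  0.05  ] r 0.2084 ang -48.0
```

View pics/w4c.png

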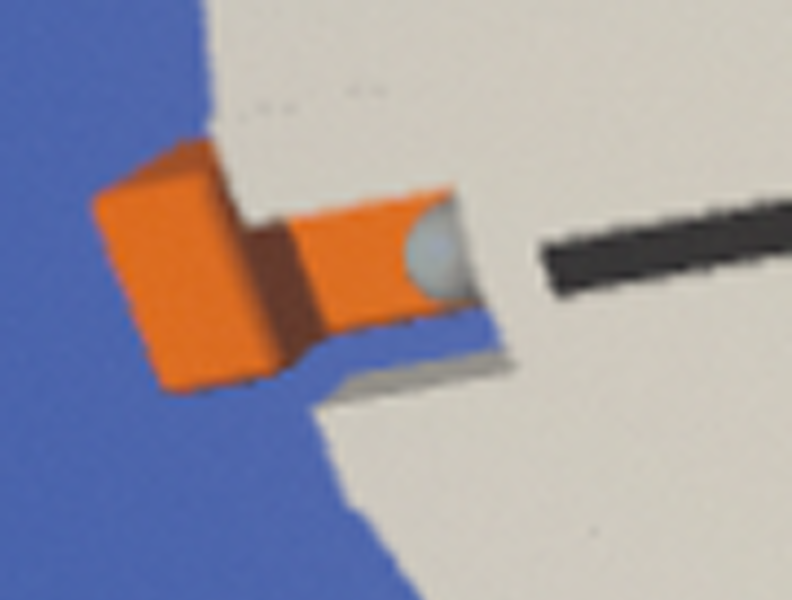

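The notch now lies over the pin once parallax is allowed for: its centre is at about y=284 in the crop, and the 10 mm height difference takes that to about 247, against the pin at 250. Next I press on the hub.

arm_command --plan '[{"linear": [-0.02, 0.007, 0], "rotation": [0, 0, 0], "jaw": 1}, {"linear": [-0.0515, 0.0167, 0], "rotation": [0, 0, 0], "jaw": 1}, {"linear": [-0.0515, 0.0167, -0.04], "rotation": [0, 0, 0], "jaw": 1}, {"linear": [-0.0515, 0.0167, -0.08], "rotation": [0, 0, 0], "jaw": 1}, {"linear": [-0.0515, 0.0167, -0.102], "rotation": [0, 0, 0], "jaw": 1}, {"linear": [-0.0515, 0.0167, -0.11], "rotation": [0, 0, 0], "jaw": 1}, {"linear": [-0.0515, 0.0167, -0.113], "rotation": [0, 0, 0], "jaw": 1}, {"linear": [-0.0515, 0.0167, -0.116], "rotation": [0, 0, 0], "jaw": 1}, {"linear": [-0.0515, 0.0167, -0.118], "rotation": [0, 0, 0], "jaw": 1}, {"linear": [-0.0515, 0.0167, -0.12], "rotation": [0, 0, 0], "jaw": 1}, {"linear": [-0.0515, 0.0167, -0.122], "rotation": [0, 0, 0], "jaw": 1}, {"linear": [-0.0515, 0.0167, -0.122], "rotation": [0, 0, 0], "jaw": 1}]'

```text
clock: 13.75
tcp_pos: [0.5431, 0.0634, 0.0629]
eef_rot: [[0.343, 0.939, 0.001], [0.939, -0.343, -0.0], [0.0, 0.001, -1.0]]
contact_force: [-0.8, -0.8, 6.0]
finger_gap: 0.0002
grasp_force: 2.6
```

arm_command --plan '[{"linear": [0, 0, -0.001], "rotation": [0, 0, 0], "jaw": 1}, {"linear": [0, 0, -0.002], "rotation": [0, 0, 0], "jaw": 1}, {"linear": [0, 0, -0.003], "rotation": [0, 0, 0], "jaw": 1}, {"linear": [0, 0, -0.004], "rotation": [0, 0, 0], "jaw": 1}, {"linear": [0, 0, -0.004], "rotation": [0, 0, 0], "jaw": 1}]'

```text
clock: 14.38
tcp_pos: [0.5432, 0.0634, 0.0598]
eef_rot: [[0.343, 0.939, 0.002], [0.939, -0.343, -0.0], [0.0, 0.002, -1.0]]
contact_force: [-4.2, -0.8, 16.1]
finger_gap: -0.0001
grasp_force: 8.2
```

Force rose to 16 N at z = 0.0598, so the plate is at the bottom stop. One more small press to be sure, then clear.

arm_command --plan '[{"linear": [0, 0, -0.001], "rotation": [0, 0, 0], "jaw": 1}, {"linear": [0, 0, -0.001], "rotation": [0, 0, 0], "jaw": 1}]'

```text
clock: 14.62
tcp_pos: [0.5432, 0.0634, 0.0597]
eef_rot: [[0.343, 0.939, 0.002], [0.939, -0.343, -0.0], [0.001, 0.002, -1.0]]
contact_force: [-6.9, -0.1, 25.1]
finger_gap: 0.0001
grasp_force: 12.6
```

arm_command --plan '[{"linear": [0, 0, 0.01], "rotation": [0, 0, 0], "jaw": 1}, {"linear": [0, 0, 0.04], "rotation": [0, 0, 0], "jaw": 1}, {"linear": [0.02, -0.01, 0.09], "rotation": [0, 0, 0], "jaw": 1}, {"linear": [0.05, -0.017, 0.125], "rotation": [0, 0, 0], "jaw": 1}, {"linear": [0.05, -0.017, 0.125], "rotation": [0, 0, 0], "jaw": 1}, {"linear": [0.05, -0.017, 0.125], "rotation": [0, 0, 0], "jaw": 1}]'

```text
clock: 15.38
tcp_pos: [0.5916, 0.0466, 0.1812]
eef_rot: [[0.343, 0.939, -0.001], [0.939, -0.343, 0.0], [-0.0, -0.001, -1.0]]
contact_force: [-0.8, 0.7, -0.6]
finger_gap: -0.0001
grasp_force: 0.0
```

Run:
```python
from h import *
d=measure()
cv2.imwrite("pics/w5.png",d["img"][:,:,::-1])
```

```text
blue [265.9, 131.5] 585 [0.6012 0.1054 0.082 ] r 0.0731 ang 36.2
blue [130.6, 157.9] 538 [0.5083 0.1213 0.082 ] r 0.0681 ang 119.9
blue [216.2, 205.4] 3211 [0.5467 0.0669 0.07  ] r 0.0065 ang 46.2
blue [290.2, 256.2] 487 [0.5858 0.0148 0.082 ] r 0.0644 ang -47.4
blue [503.9, 263.3] 532 [ 0.738  -0.0485  0.082 ] r 0.2249 ang -29.5
blue [549.1, 287.2] 970 [ 0.7722 -0.0848  0.082 ] r 0.2730 ang -32.6
blue [169.0, 277.0] 453 [0.4933 0.0297 0.082 ] r 0.0587 ang -146.4
blue [522.3, 352.5] 493 [ 0.7436 -0.1432  0.082 ] r 0.2877 ang -45.6
or [94.3, 223.3] 679 [0.4389 0.0831 0.05  ] r 0.1054 ang 168.6
or [429.7, 308.4] 942 [ 0.6814 -0.0924  0.05  ] r 0.2080 ang -48.0
```

View pics/w5.png

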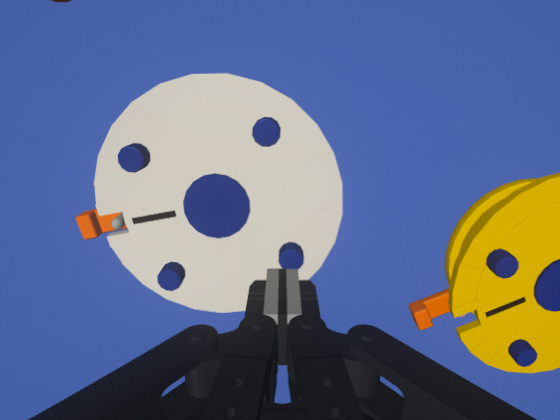

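The pin tip at (117,222) sits in the notch, level with the plate. The plate is home and the robot is clear.

```bash
python3 -c "
from plant import env
print(env.finish_job())"
```

```text
the job is handed in; nothing more can be done
None
```

The smaller white turntable's plate is turned until its notch is over the drive pin and pressed fully home, with the robot clear of everything; the job was handed in at about 15.5 s of the 61 s allowed.

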